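Spray a breaker's contacts and pack it over a separator

TASK

Press the white cap of the clamped contact-cleaner can fully down to spray the big breaker lying on the drip pad in front of it, and let the cap spring back up. Then lay the cardboard separator flat, centred and squarely on top of the two breakers already in the shallow packing tray, let go of it, and set the sprayed breaker down gently on the separator, switch side up, centred and lengthwise along the tray. Leave the packed layer and everything else on the bench where it is.

Things in the scene. Friction and masses are not known exactly. Their poses are not given: they have to be found in the camera images.
- cap_top (a point): Centre of the top of the spray can's sprung white cap, 48 mm across at its skirt, flat top 38 mm across, 218 mm above the bench when up; a 10 mm-thick nozzle stub sticks out of it towards the drip pad. The can is 60 mm across and is clamped on the spray stand. Moves with the cap.
- cap (a joint): Travel of the cap in m: 0 up, 0.010 fully down; the spring takes 3 N to start and 8 N at the bottom, and returns the cap.
- spray_stand: Fixed grey base plate 120 (x) x 270 (y) x 10 mm on the bench, origin at the centre of its underside. The can's axis stands at y = +85 mm, the drip pad lies at y = -50 mm, in its frame.
- pad_centre (a point): Centre of the top of the black rubber drip pad (84 x 150 mm, top 18 mm above the bench), axes as the stand's.
- breaker: The big loose black three-pole breaker, 60 mm wide (its x), 130 mm long (its y), 48 mm high at the ends and 57 mm over the middle, with a 14 mm grey switch handle on top; about 0.55 kg. Origin at the centre of its underside, z up through the switch. It starts lying on the drip pad.
- tray: Fixed shallow cardboard packing tray, 86 (x) x 190 (y) mm outside, walls 25 mm high and 5 mm thick, floor 5 mm thick; origin at the centre of its underside.
- layer_top (a point): Point over the tray's centre at the height of the layer's flat top, 55 mm above the bench, axes as the tray's (y lengthwise): the separator's underside belongs here.
- layer_a: Loose breaker of the packed layer, lying on its side in the tray's +y half: body 52 (x) x 80 (y) x 50 mm, its switch sticking out 10 mm to +x at mid-height. Origin at the centre of the underside of its 62 x 80 mm footprint, at tray y = +42.5 mm.
- layer_b: The same in the tray's -y half, at tray y = -42.5 mm.
- separator: Loose stiff cardboard separator sheet, 66 (x) x 168 (y) x 7 mm, 60 g, origin at the centre of its underside. It starts lying on the sheet rest, overhanging it all round.
- sheet_rest: Fixed closed carton 48 (x) x 120 (y) x 40 mm under the separator, origin at the centre of its underside.
- spool: Bystander, to be left alone: small cable spool, 90 mm across, 50 mm high, standing on a flange; origin at its underside.
- single_breaker: Bystander, to be left alone: small black breaker 30 x 75 x 60 mm; origin at its underside.
- tape: Bystander, to be left alone: roll of grey tape, 100 mm across, 40 mm high; origin at its underside.
- screwdriver: Bystander, to be left alone: screwdriver, 200 mm long, lying; origin at its underside.
- spare_can: Bystander, to be left alone: loose spare can without a sprung cap, 60 mm across, 170 mm high; origin at its underside.

How it is judged:
By the outcome, as a careful person would: the job done as asked, in the order asked, and still so for the second after the job is handed in, with the robot touching nothing.
It also fails if it takes over 72 s, if anything falls off the work surface, if the arm or the gripper's body presses on something with over 40 N, if the wrist force passes 120 N, or if a joint passes its speed limit or range.

ROBOT

A 6-joint arm with a two-finger parallel gripper is mounted at the origin on the work surface. World frame = base frame: x ahead of the robot, y to its left, z up, the work surface at z = 0. Lengths are in m, angles in rad, forces in N, time in s.
With the tool pointing down it reaches from about 0.35 to 0.85 m from the base axis. Payload 8.1 kg.
Tool frame: the origin (TCP) lies at the very end of the fingers, on their centre line; the grasp point (between the pads) lies 19 mm behind it; z points along the fingers, y is the line along which they close (so a half turn about z gives the same grasp; the last joint's range is limited). The gripper opens to 93 mm and grips with 3 to 60 N. Pads are 15 mm wide; open, the fingers measure 128 mm over their backs; the gripper's body (75 mm by 188 mm) begins 65 mm behind the grasp point.
Start: joints at [1.135, 0.13, 1.488, -0, 1.523, -0.085], TCP at [0.206, 0.563, 0.219] pointing down, gripper open.
Joint ranges: [-2.96, 2.96], [-0.89, 2.26], [0.02, 2.5], [-1.34, 4.48], [0, 2.73], [-2.66, 2.66]. Speed limits (rad/s): [2.39, 2.39, 2.79, 3.14, 3.14, 3.14].

INTERFACE

Orientations are given as a rotation vector (axis times angle).
In Python, from plant import robot, imaging gives the robot as it stands.
- The arm moves only by the tool jog_arm, never from a script. Its argument "rows" is a list of rows, each a list of 2 entries, a list of its own where there are three numbers: the shift along the tool's x, y, z each as a share of 0.2 m, from -1 to 1, then the turn, a rotation vector about the tool's x, y, z each as a share of pi/2 rad, from -1 to 1. A call has 1 to 5 rows; each row is the pose to reach, as a shift and turn from the pose commanded when the call began, along the tool's axes at that moment; what a row does not reach only later rows make up. A row lasts 1/10 s, in which the tool goes at most 50 mm and 8.59 degrees, less where a joint would pass 70% of its speed; a pose out of reach is approached as far as the arm can. A call with a number of a shift or a turn outside -1 to 1 is refused whole. A call with a gripper value outside its range is refused whole. "hand" is the closure, from -1 (fully open) to 1 (shut), set as the call begins (left out, the last holds). The fingers move at their own pace and stop on an object; "squeeze" is the grip in N (left out, the last holds). Time passes only in rows, so rows that repeat a pose let the fingers close. It gives the time, the measured TCP pose, the force, the opening and the grip force at its end, in the units of the state.
- robot.read_state(): the state, without advancing time (a new reading comes with each control period).
- imaging.read_camera(name): name is "scene" or "side" or "wrist"; returns a dict with "frame" (480x640x3 uint8, red, green, blue), "vertical_fov" (degrees; the focal length in pixels is half the picture's height over the tangent of half this angle, whatever the lens; pixels are square), "cx", "cy" (the principal point, pixels), "k1" (the pictures are not rectified: a ray, as slopes to the right and down, at radius r is drawn at 1 + k1 r^2 times it, then the intrinsics apply), "R" (3x3) and "t" (3): a world point X has camera coordinates R X + t. Camera axes: x right, y down, z forward; pixel columns grow to the right and rows downward; lengths in m; the calibration is good to about 2 mm. A picture is of the moment at which its call begins. There is no depth.
- robot.close_job(): hands the job in; it is judged then, once.
The state is a dict: "t": time; "q": joint angles; "dq": joint speeds; "joint_torque": joint torques, N m; "tool_pos": TCP position; "orientation": TCP orientation; "force": force on the tool from outside, world axes, zero at the start; "wrist_torque": the same for the moment, N m; "opening": finger opening in m; "gripper_force": force on a finger pad.
Only numpy, scipy, OpenCV 4.12 (cv2) and the standard library are available. Lean on these libraries where they do the work, as an engineer would, in place of code of your own. Each camera call takes 0.05 s, during which the arm holds its last target. There are 200 camera calls.

## Working session

There is one attempt and no reset: what is moved stays moved. The work goes in short steps, Python scripts to look and compute and a tool call to move; the robot and the scene stay as the last step left them, time stands still between calls to the robot, and variables do not carry over. Pictures are saved under pics/ and viewed, at most 13 in all, crops included, and the job is handed in when it is done.

Besides the shell and the picture viewer there is one more tool, called after ">>>" as a command line: name --argument value ..., lists and objects as JSON in quotes. jog_arm: Moves the arm, as the interface text tells. Its arguments: {"type":"object","properties":{"rows":{"type":"array"},"hand":{"type":"number"},"squeeze":{"type":"number"}},"required":["rows"]}

```bash
mkdir -p pics; ls; python3 - <<'E'
from plant import robot, imaging
import cv2
for n in ("scene","side"):
    c=imaging.read_camera(n); cv2.imwrite(f"pics/{n}0.png",c["frame"][:,:,::-1])
    print(n,c["vertical_fov"],c["cx"],c["cy"],c["k1"],c["R"],c["t"])
print(robot.read_state())
E
```

```text
pics
scene 54.81030622948061 320.55099845275527 237.47553707677181 -0.04484265371777769 [[-0.79659506  0.60448279 -0.00607199]
 [ 0.43239104  0.56273338 -0.70453469]
 [-0.42246218 -0.56385433 -0.70964357]] [ 0.49288845 -0.1545561   1.29337177]
side 45.2867447041942 316.13804235451187 230.70630278327164 -0.05975789533987849 [[ 0.93693288 -0.34911205 -0.01666032]
 [-0.20343704 -0.50597491 -0.83821403]
 [ 0.28420091  0.78873961 -0.54508684]] [-0.54345426  0.25520671  1.09822894]
{'t': 0.1, 'q': array([ 1.13455443e+00,  1.31103179e-01,  1.48915750e+00,  7.96318849e-07,
        1.52302066e+00, -8.53712232e-02]), 'dq': array([ 0.0006233 , -0.00111442, -0.00102157, -0.00011511, -0.00142403,
       -0.00047222]), 'joint_torque': array([ 2.91768811e-03, -5.61339605e+01, -4.93097091e+01,  7.72153353e-02,
        2.89117143e-02, -7.69452299e-05]), 'tool_pos': array([0.20597222, 0.56298687, 0.21768896]), 'orientation': array([-5.48247296e-01, -3.09294069e+00,  2.56220431e-03]), 'force': array([-0.37720617, -0.53450977, -0.51171392]), 'wrist_torque': array([-0.05856063, -0.04342549,  0.00753085]), 'gripper_force': 0.0, 'opening': 0.09285590993073539}
```

View pics/scene0.png

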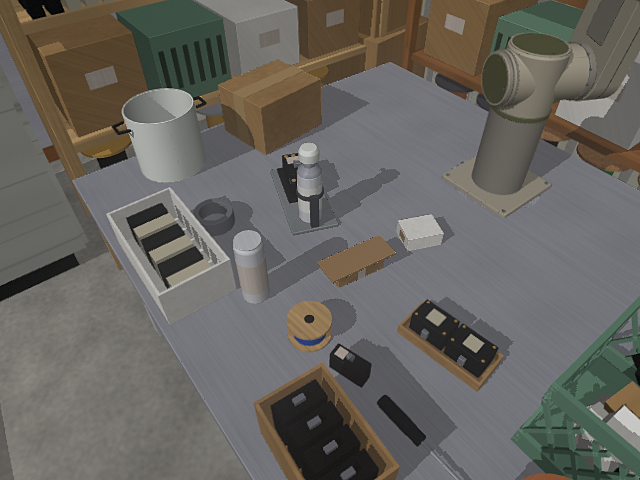

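View pics/side0.png

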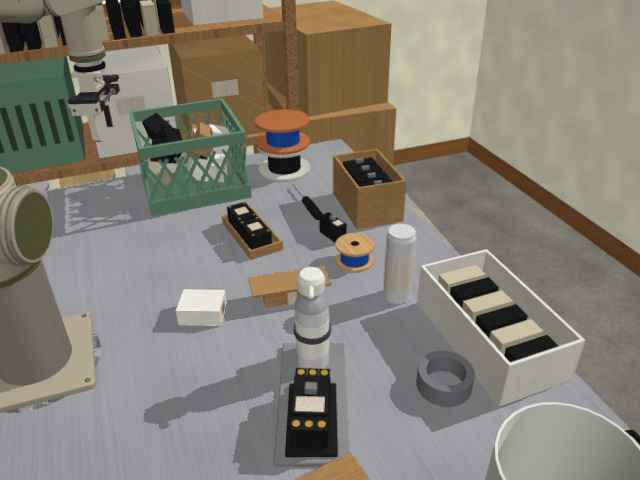

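Scene: the tray is near (450,340), the separator near (357,260), and the stand and can near (308,190). Side: the breaker is on the pad at (312,415), the cap at (312,280). I'll zoom in on these.

```bash
cat > h.py <<'E'
import numpy as np, cv2
from plant import robot, imaging
def cam(n):
    c=imaging.read_camera(n); return c
def K(c):
    f=240/np.tan(np.radians(c["vertical_fov"])/2); return f
def ray(c,p):
    f=K(c); d=np.array([(p[0]-c["cx"])/f,(p[1]-c["cy"])/f]); u=d.copy()
    for _ in range(20): u=d/(1+c["k1"]*(u@u))
    R=np.array(c["R"]); return -R.T@c["t"], R.T@np.array([u[0],u[1],1])
def onz(c,p,z):
    o,d=ray(c,p); return o+d*(z-o[2])/d[2]
def proj(c,X):
    X=np.atleast_2d(X)@np.array(c["R"]).T+c["t"]; u=X[:,:2]/X[:,2:]
    u=u*(1+c["k1"]*(u**2).sum(1,keepdims=True)); return u*K(c)+[c["cx"],c["cy"]]
def tri(rs):
    A=0;b=0
    for o,d in rs:
        d=d/np.linalg.norm(d);P=np.eye(3)-np.outer(d,d);A=A+P;b=b+P@o
    return np.linalg.solve(A,b)
def fitpose(obs,x0):
    """obs: list of (cam,pixel,localpoint); solves x,y,yaw (z in localpoint world height)"""
    from scipy.optimize import least_squares
    def r(x):
        c,s=np.cos(x[2]),np.sin(x[2]);e=[]
        for cm,p,l in obs:
            e.append(proj(cm,[x[0]+c*l[0]-s*l[1],x[1]+s*l[0]+c*l[1],l[2]])[0]-p)
        return np.ravel(e)
    q=least_squares(r,x0,loss='soft_l1'); return q.x,np.round(q.fun,1)
E
python3 - <<'E'
import cv2,numpy as np
s=cv2.imread("pics/scene0.png");d=cv2.imread("pics/side0.png")
def crop(im,x,y,w,h): return cv2.resize(im[y:y+h,x:x+w],(400,300),interpolation=cv2.INTER_CUBIC)
m=np.vstack([np.hstack([crop(s,393,290,120,90+10*0),crop(s,310,215,100,75)]),np.hstack([crop(s,250,135,140,105),crop(d,180,262,280,210)])])
cv2.imwrite("pics/m1.png",m)
E
```

```text
(no output)
```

View pics/m1.png

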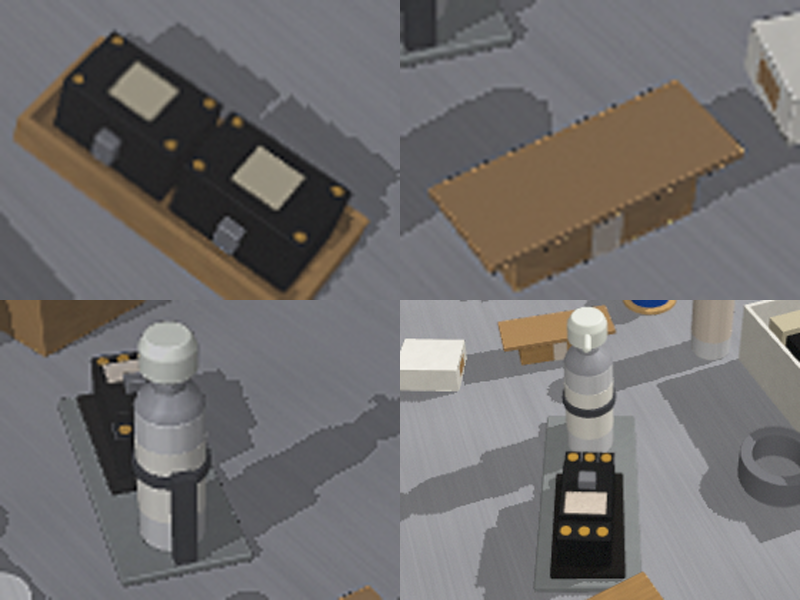

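```bash
cat > m1.py <<'E'
from h import *
s=cam("scene");d=cam("side")
sep=[(317.5,263),(378.75,235.5),(396.25,253),(333,282)]
P=[onz(s,p,.047) for p in sep];print("sep",np.round(P,4))
for i in range(4): print(np.linalg.norm(P[i]-P[(i+1)%4]))
tr=[(397.5,327.5),(423,301.4),(503.4,354.5),(484,387)]
P=[onz(s,p,.025) for p in tr];print("tray",np.round(P,4))
for i in range(4): print(np.linalg.norm(P[i]-P[(i+1)%4]))
st=[(d,p) for p in [(283.6,343.9),(343.8,343.9),(275.2,462.2),(348,463.6)]]+[(s,p) for p in[(271.7,170),(337.5,222.5),(292.7,233)]]
P=[onz(c,p,.010) for c,p in st];print("stand",np.round(P,4))
print("cap",onz(s,(308.8,146.8),.218),onz(d,(310.2,274),.218), tri([ray(s,(308.8,146.8)),ray(d,(310.2,274))]))
E
python3 m1.py
```

```text
sep [[ 0.6038 -0.0303  0.047 ]
 [ 0.4387 -0.0118  0.047 ]
 [ 0.445   0.0537  0.047 ]
 [ 0.6101  0.0329  0.047 ]]
0.16620738356095047
0.06579106751936184
0.1664114230177513
0.0635354197095477
tray [[0.5689 0.1905 0.025 ]
 [0.4809 0.176  0.025 ]
 [0.4501 0.3604 0.025 ]
 [0.5333 0.3809 0.025 ]]
0.08916753423524462
0.18696741265681366
0.08562179385634044
0.19372166252227105
stand [[ 0.4625 -0.1341  0.01  ]
 [ 0.5717 -0.1769  0.01  ]
 [ 0.3693 -0.3813  0.01  ]
 [ 0.4752 -0.4248  0.01  ]
 [ 0.4748 -0.4209  0.01  ]
 [ 0.4624 -0.1352  0.01  ]
 [ 0.5735 -0.1731  0.01  ]]
cap [ 0.49945856 -0.19874656  0.218     ] [ 0.49859457 -0.20049256  0.218     ] [ 0.49887879 -0.19960288  0.21729456]
```

```bash
cat > plan.py <<'E'
"""plan(list of (x,y,z,yaw_deg of tool y)) -> shares per call, one call per waypoint, from measured pose (tool assumed level: residual tilt is corrected)"""
import sys, numpy as np
from scipy.spatial.transform import Rotation as R
from plant import robot
def Rt(yaw):
    y=np.array([np.cos(np.radians(yaw)),np.sin(np.radians(yaw)),0]);z=np.array([0,0,-1.]);return R.from_matrix(np.c_[np.cross(y,z),y,z])
def plan(w):
    s=robot.read_state();p=np.array(s["tool_pos"]);r=R.from_rotvec(s["orientation"])
    y=r.as_matrix()[:,1]; print("t",round(s["t"],2),"at",np.round(p,4),"yaw",round(np.degrees(np.arctan2(y[1],y[0])),2),"F",np.round(s["force"],1),"open",round(s["opening"],4),"grip",round(s["gripper_force"],1),"q",np.round(s["q"],2))
    for x in w:
        t=Rt(x[3]);d=r.inv().apply(np.array(x[:3])-p)/.2;v=(r.inv()*t).as_rotvec()/(np.pi/2)
        n=max(np.linalg.norm(d)*.2/.05,np.linalg.norm(v)*90/8.59)
        print("call",np.round(d,3).tolist(),np.round(v,4).tolist(),"rows %.1f"%n);p=np.array(x[:3]);r=t
if __name__=="__main__": plan([tuple(map(float,a.split(","))) for a in sys.argv[1:]])
E
python3 plan.py .256,.46,.30,38 .36,.25,.32,5 .45,.06,.32,-21.1 .499,-.1,.30,-21.1 .499,-.1995,.232,-21.1
```

```text
t 0.2 at [0.206  0.5632 0.218 ] yaw 69.9 F [-0.8 -0.4 -0.5] open 0.093 grip 0.0 q [ 1.13  0.13  1.49  0.    1.52 -0.09]
call [-0.412, -0.399, -0.41] [-0.0007, 0.0001, 0.3545] rows 3.7
call [-1.148, -0.237, -0.1] [0.0, 0.0, 0.3667] rows 4.7
call [-0.986, 0.365, 0.0] [0.0, 0.0, 0.29] rows 4.2
call [-0.658, 0.517, 0.1] [0.0, 0.0, 0.0] rows 3.4
call [-0.464, 0.179, 0.34] [0.0, 0.0, 0.0] rows 2.4
```

>>> jog_arm --rows '[[[0, 0, -0.4], [0, 0, 0]], [[0, 0, -0.4], [0, 0, 0]], [[-0.41, -0.4, -0.41], [0, 0, 0.355]], [[-0.41, -0.4, -0.41], [0, 0, 0.355]], [[-0.41, -0.4, -0.41], [0, 0, 0.355]]]' --hand 1 --squeeze 20

```text
t: 0.7
tool_pos: [0.2572, 0.4573, 0.3009]
orientation: [1.236, 2.887, -0.001]
force: [1.2, 0.3, 0.0]
opening: 0.0574
gripper_force: 0.0
```

>>> jog_arm --rows '[[[-1, -0.2, -0.1], [0, 0, 0.367]], [[-1, -0.2, -0.1], [0, 0, 0.367]], [[-1, -0.2, -0.1], [0, 0, 0.367]], [[-1, -0.2, -0.1], [0, 0, 0.367]], [[-1, -0.2, -0.1], [0, 0, 0.367]]]'

```text
t: 1.2
tool_pos: [0.3688, 0.2848, 0.3214]
orientation: [2.007, 2.414, 0.001]
force: [-0.5, -0.7, -0.5]
opening: 0.0178
gripper_force: 0.0
```

```bash
python3 plan.py .44,.07,.32,-21.1 .499,-.1,.30,-21.1 .499,-.1995,.232,-21.1
```

```text
t 1.2 at [0.3688 0.2848 0.3214] yaw 10.53 F [-0.5 -0.7 -0.5] open 0.0178 grip 0.0 q [ 0.55 -0.26  1.67 -0.    1.72  0.36]
call [-1.121, 0.154, 0.009] [0.0013, 0.0004, 0.3515] rows 4.5
call [-0.687, 0.581, 0.1] [0.0, 0.0, 0.0] rows 3.6
call [-0.464, 0.179, 0.34] [0.0, 0.0, 0.0] rows 2.4
```

>>> jog_arm --rows '[[[-1, 0.15, 0], [0, 0, 0.35]], [[-1, 0.15, 0], [0, 0, 0.35]], [[-1, 0.15, 0], [0, 0, 0.35]], [[-1, 0.15, 0], [0, 0, 0.35]], [[-1, 0.15, 0], [0, 0, 0.35]]]'

```text
t: 1.7
tool_pos: [0.4352, 0.0938, 0.3203]
orientation: [2.586, 1.781, -0.002]
force: [-0.3, 0.7, -0.1]
opening: 0.0004
gripper_force: 0.0
```

```bash
python3 plan.py .47,-.1,.31,-21.1 .499,-.1995,.235,-21.1
```

```text
t 1.7 at [0.4352 0.0938 0.3203] yaw -20.89 F [-0.3  0.7 -0.1] open 0.0004 grip 0.0 q [ 0.1  -0.31  1.72 -0.    1.73  0.46]
call [-0.843, 0.508, 0.053] [0.0003, 0.001, 0.0024] rows 3.9
call [-0.412, 0.314, 0.375] [0.0, 0.0, 0.0] rows 2.6
```

>>> jog_arm --rows '[[[-0.84, 0.5, 0.05], [0, 0, 0]], [[-0.84, 0.5, 0.05], [0, 0, 0]], [[-0.84, 0.5, 0.05], [0, 0, 0]], [[-0.84, 0.5, 0.05], [0, 0, 0]], [[-0.84, 0.5, 0.05], [0, 0, 0]]]'

```text
t: 2.2
tool_pos: [0.4693, -0.0975, 0.3094]
orientation: [-2.582, -1.789, 0.003]
force: [-1.5, 0.4, -1.3]
opening: 0.0008
gripper_force: 0.0
```

```bash
python3 plan.py .499,-.1995,.24,-21.1;python3 - <<'E'
from h import *
c=cam("wrist");cv2.imwrite("pics/w1.png",c["frame"][:,:,::-1]);print(-np.array(c["R"]).T@c["t"])
E
```

```text
t 2.2 at [ 0.4693 -0.0975  0.3094] yaw -20.56 F [-1.5  0.4 -1.3] open 0.0008 grip 0.0 q [-0.31 -0.22  1.66 -0.    1.7   0.05]
call [-0.425, 0.319, 0.347] [-0.0009, 0.0008, 0.006] rows 2.5
[ 0.49930743 -0.01751918  0.47506042]
```

View pics/w1.png

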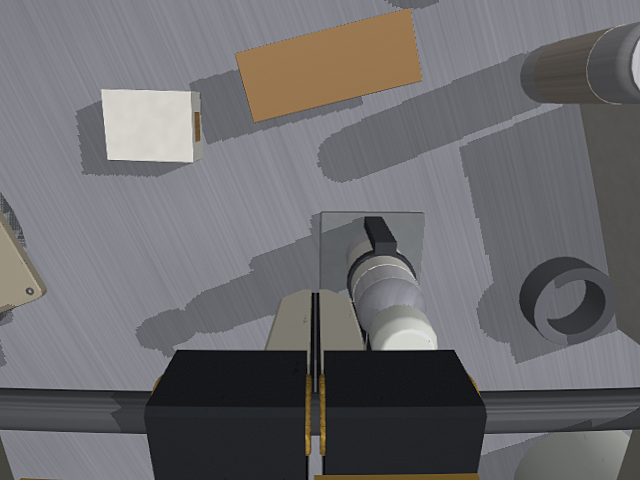

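Wrist view: separator corners at (236,54), (411,9), (422,81) and (254,122). The cap is at (405,325), and the stand's back corners are at (320,212) and (424,212).

>>> jog_arm --rows '[[[-0.42, 0.32, 0], [0, 0, 0.006]], [[-0.42, 0.32, 0], [0, 0, 0.006]], [[-0.42, 0.32, 0.3], [0, 0, 0.006]], [[-0.42, 0.32, 0.35], [0, 0, 0.006]], [[-0.42, 0.32, 0.35], [0, 0, 0.006]]]'

```text
t: 2.75
tool_pos: [0.4984, -0.1924, 0.2363]
orientation: [-2.58, -1.78, 0.005]
force: [-1.1, 0.1, 0.9]
opening: 0.0002
gripper_force: 0.0
```

```bash
python3 plan.py .499,-.1995,.218,-21.1;python3 - <<'E'
from h import *
c=cam("wrist")
# pose of earlier wrist frame is unknown now; side view check of the press
d=cam("side");cv2.imwrite("pics/s1.png",cv2.resize(d["frame"][150:400,200:500,::-1],None,fx=2.4,fy=2.4))
E
```

```text
t 2.75 at [ 0.4984 -0.1924  0.2363] yaw -20.82 F [-1.1  0.1  0.9] open 0.0002 grip 0.0 q [-0.46 -0.05  1.64  0.    1.56 -0.1 ]
call [-0.032, 0.016, 0.091] [-0.0048, -0.0009, 0.0031] rows 0.4
```

View pics/s1.png

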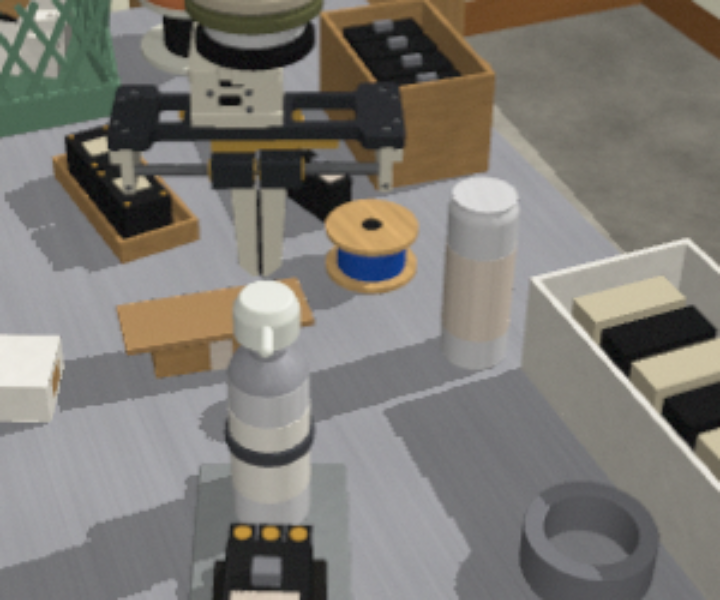

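The fingertips are at about (262,270) in this crop, just above and slightly behind the cap at (268,295). This is the in-flight moment and the pose is consistent with the estimate, so I'll descend.

>>> jog_arm --rows '[[[-0.015, 0.01, 0], [-0.003, 0, 0.003]], [[-0.015, 0.01, 0.03], [-0.003, 0, 0.003]], [[-0.015, 0.01, 0.07], [-0.003, 0, 0.003]], [[-0.015, 0.01, 0.07], [-0.003, 0, 0.003]], [[-0.015, 0.01, 0.07], [-0.003, 0, 0.003]]]'

```text
t: 3.35
tool_pos: [0.5005, -0.1985, 0.2263]
orientation: [2.59, 1.773, 0.004]
force: [0.5, -0.4, 0.2]
opening: 0.0004
gripper_force: 0.0
```

```bash
python3 plan.py .499,-.1995,.207,-21.1
```

```text
t 3.35 at [ 0.5005 -0.1985  0.2263] yaw -21.22 F [ 0.5 -0.4  0.2] open 0.0004 grip 0.0 q [-0.47 -0.04  1.65  0.    1.53 -0.1 ]
call [-0.007, -0.005, 0.097] [0.0026, -0.0001, -0.0014] rows 0.4
```

>>> jog_arm --rows '[[[-0.004, -0.005, 0.03], [0, 0, 0]], [[-0.004, -0.005, 0.05], [0, 0, 0]], [[-0.004, -0.005, 0.07], [0, 0, 0]], [[-0.004, -0.005, 0.08], [0, 0, 0]], [[-0.004, -0.005, 0.08], [0, 0, 0]]]'

```text
t: 3.85
tool_pos: [0.4996, -0.1992, 0.2109]
orientation: [2.589, 1.772, 0.004]
force: [-2.5, 0.1, 6.5]
opening: 0.0004
gripper_force: 3.2
```

>>> jog_arm --rows '[[[0, 0, 0], [0, 0, 0]], [[0, 0, 0], [0, 0, 0]]]'

```text
t: 4.05
tool_pos: [0.4996, -0.1993, 0.2112]
orientation: [2.589, 1.772, 0.004]
force: [-2.4, 0.4, 5.5]
opening: 0.0003
gripper_force: 3.1
```

>>> jog_arm --rows '[[[0, 0, 0.01], [0, 0, 0]], [[0, 0, 0.018], [0, 0, 0]], [[0, 0, 0.022], [0, 0, 0]], [[0, 0, 0.022], [0, 0, 0]], [[0, 0, 0.022], [0, 0, 0]]]'

```text
t: 4.55
tool_pos: [0.4997, -0.1993, 0.2082]
orientation: [2.588, 1.771, 0.005]
force: [-5.6, 2.2, 13.3]
opening: 0.0007
gripper_force: 7.1
```

```bash
python3 - <<'E'
from h import *
from scipy.spatial.transform import Rotation as R
st=robot.read_state();c=cam("wrist");C=-np.array(c["R"]).T@c["t"]
r=R.from_rotvec(st["orientation"]);off=r.inv().apply(C-st["tool_pos"]);Rct=np.array(c["R"])@r.as_matrix();print(off,Rct)
r2=R.from_rotvec([-2.582,-1.789,.003]);c2=dict(c);c2["R"]=Rct@r2.inv().as_matrix();C2=np.array([.49930743,-.01751918,.47506042]);print(C2-r2.apply(off))
c2["t"]=-c2["R"]@C2
P=[onz(c2,p,.047) for p in [(236,54),(411,9),(422,81),(254,122)]];print(np.round(P,4),np.mean(P,0))
for i in range(4): v=P[(i+1)%4]-P[i];print(np.linalg.norm(v),np.degrees(np.arctan2(v[1],v[0])))
print(np.round([onz(c2,p,.01) for p in [(320,212),(424,212)]],4))
E
python3 plan.py .4995,-.199,.31,-21.1 .505,-.11,.32,17 .56,-.03,.30,53 .63,.016,.27,83.2
```

```text
[ 0.08519986 -0.00024081 -0.16572599] [[-2.62323118e-04  9.99999627e-01  8.23218573e-04]
 [-9.54132564e-01 -3.83218932e-06 -2.99384452e-01]
 [-2.99384337e-01 -8.63995110e-04  9.54132209e-01]]
[ 0.46930816 -0.09750304  0.30945002]
[[ 0.4454  0.0529  0.047 ]
 [ 0.6112  0.0323  0.047 ]
 [ 0.6024 -0.0317  0.047 ]
 [ 0.4371 -0.0106  0.047 ]] [0.52401521 0.01074001 0.047     ]
0.16712631726179325 -7.0832016577315615
0.06459490594577925 -97.89585260929684
0.16657442862420674 172.7545872201967
0.06411784842986992 82.59189154078382
[[ 0.4631 -0.1271  0.01  ]
 [ 0.5734 -0.1684  0.01  ]]
t 4.6 at [ 0.4997 -0.1993  0.2082] yaw -21.22 F [-6.9  2.4 13.9] open 0.0004 grip 7.1 q [-0.47 -0.04  1.68  0.    1.49 -0.1 ]
call [0.001, 0.001, -0.509] [0.0039, 0.0003, -0.0014] rows 2.0
call [0.425, -0.135, -0.05] [0.0, 0.0, -0.4233] rows 4.4
call [0.302, 0.38, 0.1] [0.0, 0.0, -0.4] rows 4.2
call [-0.141, 0.394, 0.15] [0.0, 0.0, -0.3356] rows 3.5
```

>>> jog_arm --rows '[[[0, 0, -0.02], [0, 0, 0]], [[0, 0, -0.06], [0, 0, 0]], [[0, 0, -0.25], [0, 0, 0]], [[0, 0, -0.5], [0, 0, 0]], [[0, 0, -0.5], [0, 0, 0]]]'

```text
t: 5.1
tool_pos: [0.5016, -0.2001, 0.3141]
orientation: [2.581, 1.767, 0.013]
force: [0.2, -0.4, 0.2]
opening: 0.0002
gripper_force: 0.0
```

>>> jog_arm --rows '[[[0.42, -0.13, 0], [0, 0, -0.42]], [[0.42, -0.13, 0], [0, 0, -0.42]], [[0.42, -0.13, 0], [0, 0, -0.42]], [[0.42, -0.13, 0], [0, 0, -0.42]], [[0.42, -0.13, 0], [0, 0, -0.42]]]' --hand -1

```text
t: 5.6
tool_pos: [0.5053, -0.1106, 0.3057]
orientation: [1.867, 2.521, 0.002]
force: [0.5, -0.5, 0.0]
opening: 0.0359
gripper_force: 0.0
```

```bash
python3 plan.py .515,-.03,.25,53 .524,.011,.16,83 .524,.011,.10,83 .524,.011,.031,83
```

```text
t 5.6 at [ 0.5053 -0.1106  0.3057] yaw 16.97 F [ 0.5 -0.5  0. ] open 0.0359 grip 0.0 q [-0.31 -0.12  1.58 -0.    1.67 -0.61]
call [0.372, 0.163, 0.278] [0.0017, 0.0024, -0.4004] rows 4.2
call [0.087, 0.191, 0.45] [0.0, 0.0, -0.3333] rows 3.5
call [0.0, 0.0, 0.3] [0.0, 0.0, 0.0] rows 1.2
call [0.0, 0.0, 0.345] [0.0, 0.0, 0.0] rows 1.4
```

>>> jog_arm --rows '[[[0.37, 0.16, 0.28], [0, 0, -0.4]], [[0.37, 0.16, 0.28], [0, 0, -0.4]], [[0.37, 0.16, 0.28], [0, 0, -0.4]], [[0.37, 0.16, 0.28], [0, 0, -0.4]], [[0.37, 0.16, 0.28], [0, 0, -0.4]]]'

```text
t: 6.1
tool_pos: [0.5149, -0.0308, 0.2494]
orientation: [1.0, 2.974, -0.0]
force: [1.1, 0.5, -0.5]
opening: 0.076
gripper_force: 0.0
```

>>> jog_arm --rows '[[[0.09, 0.19, 0.45], [0, 0, -0.333]], [[0.09, 0.19, 0.45], [0, 0, -0.333]], [[0.09, 0.19, 0.45], [0, 0, -0.333]], [[0.09, 0.19, 0.45], [0, 0, -0.333]], [[0.09, 0.19, 0.45], [0, 0, -0.333]]]'

```text
t: 6.6
tool_pos: [0.5242, 0.0097, 0.1596]
orientation: [0.207, 3.131, -0.002]
force: [0.4, 0.5, -0.6]
opening: 0.093
gripper_force: 0.0
```

>>> jog_arm --rows '[[[0, 0, 0], [0, 0, 0]], [[0, 0, 0], [0, 0, 0]], [[0, 0, 0], [0, 0, 0]]]'

```text
t: 6.9
tool_pos: [0.5246, 0.0095, 0.1604]
orientation: [0.207, 3.129, -0.002]
force: [-0.2, 0.4, -0.4]
opening: 0.093
gripper_force: 0.0
```

```bash
python3 plan.py .524,.011,.07,83 .524,.011,.031,83
```

```text
t 6.9 at [0.5246 0.0095 0.1604] yaw 82.42 F [-0.2  0.4 -0.4] open 0.093 grip 0.0 q [-0.08 -0.04  1.78 -0.    1.41 -1.52]
call [0.006, 0.008, 0.452] [-0.0007, 0.0034, -0.0064] rows 1.8
call [0.0, 0.0, 0.195] [0.0, 0.0, 0.0] rows 0.8
```

>>> jog_arm --rows '[[[0.006, 0.008, 0.2], [0, 0.003, -0.006]], [[0.006, 0.008, 0.4], [0, 0.003, -0.006]], [[0.006, 0.008, 0.55], [0, 0.003, -0.006]], [[0.006, 0.008, 0.645], [0, 0.003, -0.006]], [[0.006, 0.008, 0.645], [0, 0.003, -0.006]]]'

```text
t: 7.4
tool_pos: [0.5211, 0.0114, 0.0278]
orientation: [-0.191, -3.13, 0.002]
force: [-0.4, 0.0, -0.2]
opening: 0.0929
gripper_force: 0.0
```

>>> jog_arm --rows '[[[0, 0, 0], [0, 0, 0]], [[0, 0, 0], [0, 0, 0]], [[0, 0, 0], [0, 0, 0]], [[0, 0, 0], [0, 0, 0]], [[0, 0, 0], [0, 0, 0]]]' --hand 1 --squeeze 12

```text
t: 7.9
tool_pos: [0.5249, 0.0112, 0.0323]
orientation: [0.189, 3.134, -0.002]
force: [-1.7, -0.4, 5.9]
opening: 0.0661
gripper_force: 12.0
```

```bash
python3 plan.py .524,.011,.12,83
```

```text
t 7.9 at [0.5249 0.0112 0.0323] yaw 83.08 F [-1.7 -0.4  5.9] open 0.0661 grip 12.0 q [-0.08  0.1   1.87 -0.    1.16 -1.53]
call [0.004, -0.002, -0.438] [-0.0007, 0.0014, 0.0009] rows 1.8
```

>>> jog_arm --rows '[[[0, 0, -0.05], [0, 0, 0]], [[0, 0, -0.15], [0, 0, 0]], [[0, 0, -0.35], [0, 0, 0]], [[0, 0, -0.55], [0, 0, 0]], [[0, 0, -0.75], [0, 0, 0]]]'

```text
t: 8.4
tool_pos: [0.5234, 0.0115, 0.1829]
orientation: [-0.189, -3.135, 0.002]
force: [0.9, 0.1, -0.1]
opening: 0.0661
gripper_force: 12.0
```

>>> jog_arm --rows '[[[0, 0, -0.2], [0, 0, 0.08]], [[0, 0, -0.3], [0, 0, 0.16]], [[0, 0, -0.3], [0, 0, 0.24]], [[0, 0, -0.3], [0, 0, 0.32]], [[0, 0, -0.3], [0, 0, 0.4]]]'

```text
t: 8.9
tool_pos: [0.5238, 0.0115, 0.2418]
orientation: [1.156, 2.92, -0.001]
force: [0.0, 0.5, -0.5]
opening: 0.0657
gripper_force: 12.0
```

```bash
python3 plan.py .54,.07,.26,9.7
```

```text
t 8.9 at [0.5238 0.0115 0.2418] yaw 46.79 F [ 0.   0.5 -0.5] open 0.0657 grip 12.0 q [-0.08 -0.09  1.67 -0.    1.56 -0.89]
call [0.141, 0.268, -0.091] [-0.0002, 0.0007, 0.4121] rows 4.3
```

>>> jog_arm --rows '[[[0.03, 0.06, -0.02], [0, 0, 0.08]], [[0.06, 0.12, -0.04], [0, 0, 0.165]], [[0.1, 0.18, -0.06], [0, 0, 0.25]], [[0.14, 0.25, -0.09], [0, 0, 0.33]], [[0.14, 0.27, -0.09], [0, 0, 0.412]]]'

```text
t: 9.4
tool_pos: [0.5404, 0.0716, 0.2604]
orientation: [2.023, 2.402, 0.001]
force: [0.1, -0.5, -0.7]
opening: 0.0661
gripper_force: 12.0
```

>>> jog_arm --rows '[[[0, 0, 0], [0, 0, 0]], [[0, 0, 0], [0, 0, 0]]]'

```text
t: 9.6
tool_pos: [0.5399, 0.07, 0.259]
orientation: [2.014, 2.411, -0.002]
force: [0.7, -0.8, -0.6]
opening: 0.0662
gripper_force: 12.0
```

```bash
python3 - <<'E'
from h import *
import pickle
c=cam("wrist");pickle.dump(c,open("w2.pkl","wb"));cv2.imwrite("pics/w2.png",c["frame"][:,:,::-1])
E
python3 plan.py .508,.277,.12,9.7
```

```text
t 9.65 at [0.5399 0.0699 0.2589] yaw 10.2 F [-0.7  0.6 -0.5] open 0.0658 grip 12.0 q [ 0.04 -0.03  1.58 -0.    1.59 -0.14]
call [1.048, 0.027, 0.693] [-0.0006, 0.0007, 0.0056] rows 5.0
```

View pics/w2.png

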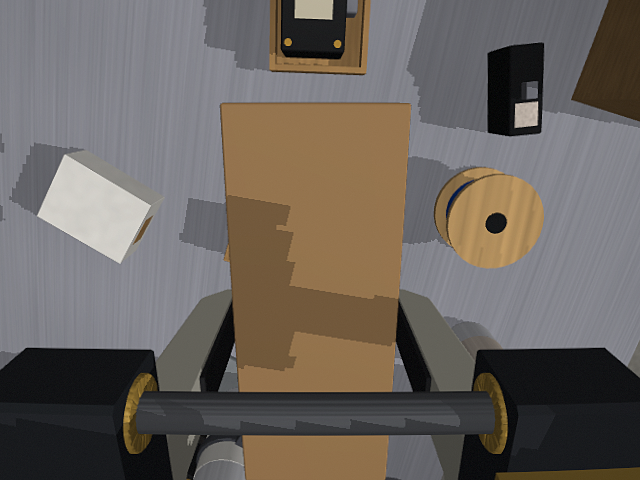

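Wrist view: sheet held with its far corners at (221,104) and (411,104). The tray's near end corners are at (271,72) and (366,74).

```bash
cat > sheet.py <<'E'
from h import *
from scipy.spatial.transform import Rotation as R
def toolpts(c,st,px,dz):
    r=R.from_rotvec(st["orientation"]);out=[]
    for p in px:
        X=onz(c,p,st["tool_pos"][2]+dz);out.append(r.inv().apply(X-st["tool_pos"]))
    return np.round(out,4)
E
python3 - <<'E'
from sheet import *
import pickle
c=pickle.load(open("w2.pkl","rb"));st=robot.read_state()
print(toolpts(c,st,[(221,104),(411,104)],.0147))
P=[onz(c,p,.025) for p in [(271,72),(366,74)]];print(np.round(P,4),np.mean(P,0),np.linalg.norm(P[0]-P[1]),np.degrees(np.arctan2(*(P[1]-P[0])[1::-1])))
E
python3 plan.py .535,.15,.33,10
```

```text
[[ 0.0862 -0.0318 -0.0148]
 [ 0.0862  0.0332 -0.0148]]
[[0.4814 0.1756 0.025 ]
 [0.5646 0.1889 0.025 ]] [0.52298911 0.18224335 0.025     ] 0.08429873731331208 9.09706811826685
t 9.65 at [0.5399 0.0699 0.2589] yaw 10.2 F [-0.7  0.6 -0.5] open 0.0658 grip 12.0 q [ 0.04 -0.03  1.58 -0.    1.59 -0.14]
call [0.398, 0.047, -0.356] [-0.0006, 0.0007, 0.0023] rows 2.1
```

>>> jog_arm --rows '[[[0.1, 0.01, -0.1], [0, 0, 0]], [[0.2, 0.02, -0.2], [0, 0, 0]], [[0.3, 0.03, -0.3], [0, 0, 0]], [[0.4, 0.05, -0.36], [0, 0, 0]], [[0.4, 0.05, -0.36], [0, 0, 0]]]'

```text
t: 10.15
tool_pos: [0.5366, 0.1524, 0.3332]
orientation: [2.013, 2.409, 0.003]
force: [1.2, 0.4, -0.6]
opening: 0.0656
gripper_force: 12.0
```

>>> jog_arm --rows '[[[0, 0, 0], [0, 0, 0]], [[0, 0, 0], [0, 0, 0]]]'

```text
t: 10.35
tool_pos: [0.5358, 0.1497, 0.3297]
orientation: [-2.019, -2.407, 0.004]
force: [-0.3, 0.3, -0.3]
opening: 0.0656
gripper_force: 12.0
```

```bash
python3 - <<'E'
from h import *
import pickle
c=cam("wrist");pickle.dump(c,open("w3.pkl","wb"));cv2.imwrite("pics/w3.png",cv2.resize(c["frame"][0:250,180:480,::-1],None,fx=2.4,fy=2.4,interpolation=cv2.INTER_CUBIC))
E
python3 plan.py .508,.277,.12,9.7
```

```text
t 10.4 at [0.5358 0.1497 0.3297] yaw 9.99 F [ 0.7  0.6 -1.6] open 0.0659 grip 12.0 q [ 0.18 -0.    1.43 -0.    1.72  0.01]
call [0.653, -0.024, 1.047] [-0.0015, 0.0009, 0.0032] rows 4.9
```

View pics/w3.png

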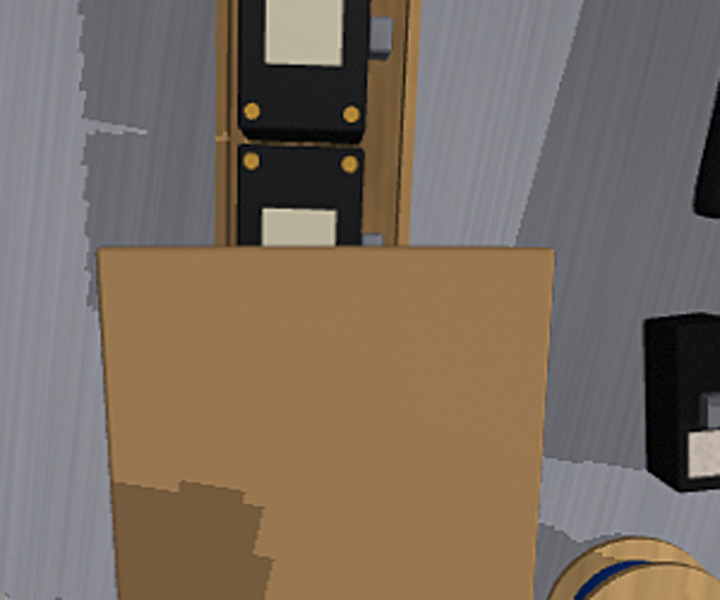

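Tray outer edges in the crop: left from (217,0) to (216,247), right from (421,0) to (409,247). The layer gap is at row ~140, and the sheet's far corners are at (98,249) and (554,249).

```bash
python3 - <<'E'
from sheet import *
import pickle
c=pickle.load(open("w3.pkl","rb"));st=robot.read_state()
f=lambda p:(p[0]/2.4+180-.2,p[1]/2.4-.2)
print(toolpts(c,st,[f((98,249)),f((554,249))],.0147))
L=[onz(c,f(p),.025) for p in [(217,0),(216,247)]];Rr=[onz(c,f(p),.025) for p in [(421,0),(409,247)]]
for a,b in (L,Rr): v=a-b;print(np.round([a,b],4),np.degrees(np.arctan2(v[1],v[0]))-90)
G=[onz(c,f(p),.055) for p in [(240,145),(363,150),(238,240),(362,240)]];print("layer_b top",np.round(G,4))
y=np.radians(9.7);ex=np.array([np.cos(y),np.sin(y)]);ey=np.array([-np.sin(y),np.cos(y)]);C=np.array([.5075,.2765])
for P in L+Rr+G: print(np.round([(P[:2]-C)@ex,(P[:2]-C)@ey],4))
E
```

```text
[[ 0.0862 -0.032  -0.0147]
 [ 0.0863  0.0329 -0.0149]]
[[0.4585 0.3271 0.025 ]
 [0.4728 0.2284 0.025 ]] 8.213834880672678
[[0.5425 0.3419 0.025 ]
 [0.5569 0.2432 0.025 ]] 8.33782470265399
layer_b top [[0.4797 0.2697 0.055 ]
 [0.529  0.2764 0.055 ]
 [0.4845 0.2331 0.055 ]
 [0.535  0.2419 0.055 ]]
[-0.0397  0.0582]
[-0.0423 -0.0416]
[0.0455 0.0585]
[ 0.0431 -0.0411]
[-0.0286 -0.002 ]
[ 0.0212 -0.0037]
[-0.03   -0.0389]
[ 0.0213 -0.0387]
```

```bash
cat > edge.py <<'E'
from h import *
import pickle
from scipy.optimize import least_squares
from scipy.ndimage import map_coordinates, gaussian_filter
def edgefit(views,hx,hy,x0,zlo,zhi,w=5):
    """views:(cam,rgb,mask rows/cols fn); fit rectangle silhouette in R-B channel"""
    x=np.array(x0,float)
    for it in range(6):
        obs=[]
        for name,c,im in views:
            g=gaussian_filter(im[...,0].astype(float)-im[...,2],.7);C=-np.array(c["R"]).T@c["t"]
            a,b=np.cos(x[2]),np.sin(x[2]);Rm=np.array([[a,-b],[b,a]])
            for n,e0,e1 in [((1,0),(hx,-hy),(hx,hy)),((-1,0),(-hx,-hy),(-hx,hy)),((0,1),(-hx,hy),(hx,hy)),((0,-1),(-hx,-hy),(hx,-hy))]:
                e0,e1=np.array(e0),np.array(e1);m=Rm@((e0+e1)/2)+x[:2]
                z=zlo if (Rm@np.array(n))@(C[:2]-m)>0 else zhi
                for s in np.linspace(.06,.94,40):
                    l=e0+(e1-e0)*s;P=np.r_[Rm@l+x[:2],z];Q=np.r_[Rm@(l+.002*np.array(n))+x[:2],z]
                    p,q=proj(c,[P,Q]);d=(q-p)/np.linalg.norm(q-p)
                    if not(w+2<p[0]<637-w and w+2<p[1]<477-w): continue
                    k=np.arange(-w,w+.01,.25);v=map_coordinates(g,[p[1]+k*d[1],p[0]+k*d[0]],order=1)
                    dv=-np.gradient(v,k)
                    i=dv.argmax()
                    if dv[i]>6: obs.append((name,c,p+k[i]*d,d,l,z))
        def r(y):
            a,b=np.cos(y[2]),np.sin(y[2])
            return np.array([(proj(c,[y[0]+a*l[0]-b*l[1],y[1]+b*l[0]+a*l[1],z])[0]-p)@d for _,c,p,d,l,z in obs])
        q=least_squares(r,x,loss='soft_l1',f_scale=.3);x=q.x
    return x,len(obs),np.median(abs(r(x)))
E
python3 - <<'E'
from edge import *
s=cam("scene");d=cam("side");rd=lambda f:cv2.imread(f)[:,:,::-1]
w2=pickle.load(open("w2.pkl","rb"));w3=pickle.load(open("w3.pkl","rb"))
f3=w3["frame"].copy();f3[100:]=0;f2=w2["frame"].copy();f2[95:]=0
V=[("scene",s,rd("pics/scene0.png")),("side",d,rd("pics/side0.png")),("w3",w3,f3),("w2",w2,f2)]
x0=[.5075,.2765,np.radians(9)]
for vs in [V[:1],V[1:2],V[2:3],V[:2],V]:
    x,n,m=edgefit(vs,.043,.095,x0,0,.025);print([v[0] for v in vs],np.round(x[:2],4),np.degrees(x[2]),n,m)
E
```

```text
['scene'] [0.5078 0.2733] 8.163029620476552 146 0.24641621531624122
['side'] [0.5073 0.2766] 8.467215598801658 149 0.1998952772062265
['w3'] [0.5171 0.2184] 8.337696831365815 38 0.13743708637203247
['scene', 'side'] [0.5076 0.2735] 8.131980567249544 296 0.24899676428041137
['scene', 'side', 'w3', 'w2'] [0.5079 0.2774] 8.41013688763465 397 0.5000630277457496
```

```bash
python3 plan.py .517,.215,.22,8.3 .5083,.2742,.12,8.3 .5083,.2742,.075,8.3
```

```text
t 10.5 at [0.5359 0.1498 0.3299] yaw 9.97 F [-0. -0. -1.] open 0.0655 grip 12.0 q [ 0.18 -0.    1.43 -0.    1.72  0.01]
call [0.338, -0.036, 0.549] [-0.0012, 0.0008, 0.0185] rows 2.6
call [0.299, -0.0, 0.5] [0.0, 0.0, 0.0] rows 2.3
call [0.0, 0.0, 0.225] [0.0, 0.0, 0.0] rows 0.9
```

>>> jog_arm --rows '[[[0.08, -0.01, 0.14], [0, 0, 0.005]], [[0.16, -0.02, 0.27], [0, 0, 0.01]], [[0.25, -0.03, 0.41], [0, 0, 0.014]], [[0.34, -0.036, 0.55], [-0.001, 0.001, 0.0185]], [[0.34, -0.036, 0.55], [-0.001, 0.001, 0.0185]]]'

```text
t: 11.0
tool_pos: [0.514, 0.2166, 0.2154]
orientation: [-2.049, -2.375, 0.009]
force: [-0.0, -0.4, -1.5]
opening: 0.066
gripper_force: 12.0
```

>>> jog_arm --rows '[[[0.1, 0, 0.12], [0, 0, 0]], [[0.2, 0, 0.25], [0, 0, 0]], [[0.28, 0, 0.38], [0, 0, 0]], [[0.3, 0, 0.48], [0, 0, 0]], [[0.3, 0, 0.5], [0, 0, 0]]]'

```text
t: 11.5
tool_pos: [0.5076, 0.2749, 0.1189]
orientation: [-2.052, -2.377, 0.004]
force: [-0.7, 0.5, -0.6]
opening: 0.0655
gripper_force: 12.0
```

>>> jog_arm --rows '[[[0, 0, 0], [0, 0, 0]], [[0, 0, 0], [0, 0, 0]], [[0, 0, 0], [0, 0, 0]]]'

```text
t: 11.8
tool_pos: [0.51, 0.2756, 0.1229]
orientation: [2.054, 2.375, 0.006]
force: [0.1, -0.4, -0.7]
opening: 0.0655
gripper_force: 12.0
```

```bash
python3 plan.py .5083,.2742,.068,8.3
```

```text
t 11.8 at [0.51   0.2756 0.1229] yaw 8.3 F [ 0.1 -0.4 -0.7] open 0.0655 grip 12.0 q [0.41 0.14 1.66 0.   1.34 0.26]
call [-0.006, -0.011, 0.274] [0.0025, -0.0007, 0.0] rows 1.1
```

>>> jog_arm --rows '[[[-0.006, -0.009, 0.07], [0.0025, -0.001, 0]], [[-0.006, -0.009, 0.14], [0.0025, -0.001, 0]], [[-0.006, -0.009, 0.2], [0.0025, -0.001, 0]], [[-0.006, -0.009, 0.25], [0.0025, -0.001, 0]], [[-0.006, -0.009, 0.27], [0.0025, -0.001, 0]]]'

```text
t: 12.3
tool_pos: [0.5058, 0.2738, 0.0645]
orientation: [-2.052, -2.375, 0.009]
force: [-0.3, -0.3, -0.2]
opening: 0.066
gripper_force: 12.0
```

>>> jog_arm --rows '[[[0, 0, 0], [0, 0, 0]], [[0, 0, 0], [0, 0, 0]], [[0, 0, 0], [0, 0, 0]], [[0, 0, 0], [0, 0, 0]]]'

```text
t: 12.7
tool_pos: [0.5076, 0.2746, 0.0675]
orientation: [-2.054, -2.377, 0.003]
force: [0.2, -0.7, -0.4]
opening: 0.066
gripper_force: 12.0
```

```bash
python3 plan.py .5083,.2742,.0627,8.3
```

```text
t 12.7 at [0.5076 0.2746 0.0675] yaw 8.34 F [ 0.2 -0.7 -0.4] open 0.066 grip 12.0 q [ 0.41  0.19  1.7  -0.    1.25  0.26]
call [-0.002, 0.003, 0.024] [-0.001, 0.0005, 0.0005] rows 0.1
```

>>> jog_arm --rows '[[[-0.001, 0.002, 0.007], [-0.001, 0.0005, 0]], [[-0.001, 0.002, 0.014], [-0.001, 0.0005, 0]], [[-0.001, 0.002, 0.02], [-0.001, 0.0005, 0]], [[-0.001, 0.002, 0.02], [-0.001, 0.0005, 0]], [[-0.001, 0.002, 0.02], [-0.001, 0.0005, 0]]]'

```text
t: 13.2
tool_pos: [0.5074, 0.2742, 0.0627]
orientation: [-2.053, -2.377, 0.002]
force: [0.6, 0.6, -0.3]
opening: 0.0655
gripper_force: 12.0
```

>>> jog_arm --rows '[[[0, 0, 0.003], [0, 0, 0]], [[0, 0, 0.003], [0, 0, 0]]]'

```text
t: 13.4
tool_pos: [0.5075, 0.2742, 0.0621]
orientation: [-2.054, -2.377, 0.002]
force: [-0.9, -0.3, -0.3]
opening: 0.0658
gripper_force: 12.0
```

```bash
python3 plan.py .5083,.2742,.0627,8.3;python3 - <<'E'
from h import *
import pickle
d=cam("side");pickle.dump(d,open("d4.pkl","wb"));s=cam("scene");pickle.dump(s,open("s4.pkl","wb"));c=cam("wrist")
a=cv2.resize(d["frame"][190:265,205:305,::-1],(400,300),interpolation=cv2.INTER_CUBIC)
b=cv2.resize(s["frame"][280:400,380:540,::-1],(400,300),interpolation=cv2.INTER_CUBIC)
e=cv2.resize(c["frame"][:,:,::-1],(400,300))
e2=cv2.resize(d["frame"][260:410,250:400,::-1],(400,300))
cv2.imwrite("pics/m4.png",np.vstack([np.hstack([a,b]),np.hstack([e,e2])]))
E
```

```text
t 13.4 at [0.5075 0.2742 0.0621] yaw 8.34 F [-0.9 -0.3 -0.3] open 0.0658 grip 12.0 q [0.41 0.2  1.71 0.   1.24 0.26]
call [-0.001, 0.004, -0.003] [-0.0008, 0.0002, 0.0005] rows 0.0
```

View pics/m4.png

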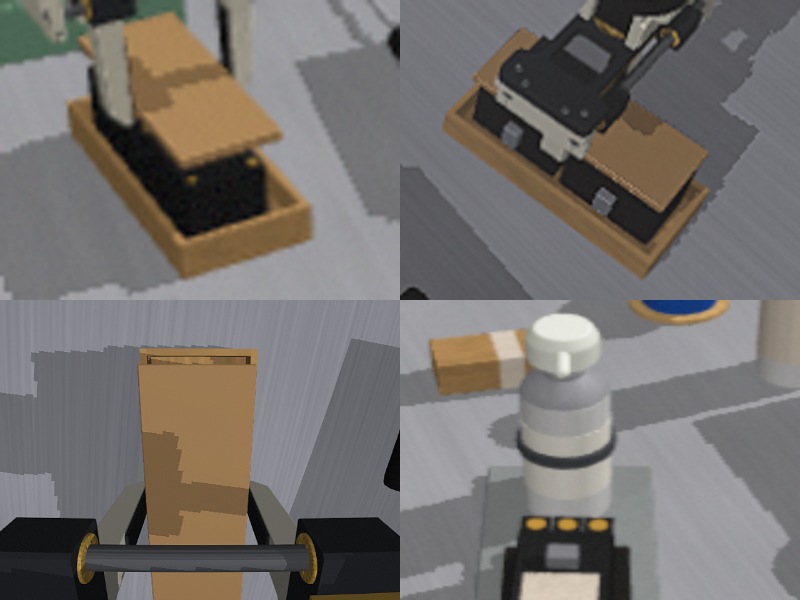

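The sheet sits over the layer, still gripped, and its near end appears level. The can's cap is back up at (563,335). Next I'll quantify the fit in tray coordinates.

```bash
python3 - <<'E'
from sheet import *
import pickle
d=pickle.load(open("d4.pkl","rb"));s=pickle.load(open("s4.pkl","rb"));c=cam("wrist")
th=np.radians(8.3);ex=np.array([np.cos(th),np.sin(th)]);ey=np.array([-np.sin(th),np.cos(th)]);C=np.array([.5085,.276])
def L(n,cm,p,z): X=onz(cm,p,z);print(n,np.round([(X[:2]-C)@ex,(X[:2]-C)@ey],4)*1000)
for p in [(251,232),(275.75,223.75)]: L("side sheet -y corners",d,p,.0690-.007); 
for p in [(251,231),(275.75,222.5)]: L("side sheet -y corners top",d,p,.069-.007+.0)
for p in [(252.5,235),(267.5,230)]: L("side studs",d,p,.055)
for p in [(482.4,363.2),(502.4,340.8)]: L("scene sheet +-y top",s,p,.062)
for p in [(138*1.6,65*1.6),(258*1.6,65*1.6)]: L("wrist sheet far top",c,p,.062)
for p in [(139*1.6,49*1.6),(258*1.6,49*1.6)]: L("wrist tray far",c,p,.025)
f=cv2.cvtColor(d["frame"],cv2.COLOR_RGB2HSV)
E
```

```text
side sheet -y corners [-29.  -74.2]
side sheet -y corners [ 37.5 -70.7]
side sheet -y corners top [-27.2 -70.2]
side sheet -y corners top [ 39.9 -65.6]
side studs [-27.3 -77.8]
side studs [ 12.7 -75.9]
scene sheet +-y top [23.9 76.9]
scene sheet +-y top [-43.6  79.5]
wrist sheet far top [-36.4  84.5]
wrist sheet far top [35.7 84.5]
wrist tray far [-43.   95.8]
wrist tray far [43.2 95.9]
```

My height sign was wrong: the sheet bottom is above the TCP, so there are about 15 mm still to descend. I'll recheck the lateral fit at that height.

```bash
python3 - <<'E'
from sheet import *
import pickle
d=pickle.load(open("d4.pkl","rb"));s=pickle.load(open("s4.pkl","rb"));c=cam("wrist");st=robot.read_state()
th=np.radians(8.3);ex=np.array([np.cos(th),np.sin(th)]);ey=np.array([-np.sin(th),np.cos(th)]);C=np.array([.5085,.276])
def L(n,cm,p,z): X=onz(cm,p,z);print(n,np.round([(X[:2]-C)@ex,(X[:2]-C)@ey],4)*1000)
z=.0768
for p in [(251,231),(275.75,222.5)]: L("side",d,p,z)
for p in [(482.4,363.2),(502.4,340.8)]: L("scene",s,p,z)
for p in [(138*1.6,65*1.6),(258*1.6,65*1.6)]: L("wrist",c,p,z)
print(toolpts(c,st,[(138*1.6,65*1.6),(258*1.6,65*1.6)],.0147))
E
python3 plan.py .5083,.2740,.048,8.3
```

```text
side [-35.3 -91.8]
side [ 30.5 -87.3]
scene [33.8 78.7]
scene [-32.3  81.2]
wrist [-33.3  84.4]
wrist [32.5 84.4]
[[ 0.086  -0.0319 -0.0147]
 [ 0.086   0.0337 -0.0148]]
t 13.65 at [0.5075 0.2742 0.0622] yaw 8.34 F [-0.4 -0.5 -0.2] open 0.0657 grip 12.0 q [0.41 0.2  1.71 0.   1.24 0.26]
call [-0.002, 0.004, 0.071] [-0.0008, 0.0001, 0.0005] rows 0.3
```

>>> jog_arm --rows '[[[0.004, 0.003, 0.02], [-0.001, 0, 0]], [[0.004, 0.003, 0.035], [-0.001, 0, 0]], [[0.004, 0.003, 0.05], [-0.001, 0, 0]], [[0.004, 0.003, 0.06], [-0.001, 0, 0]], [[0.004, 0.003, 0.064], [-0.001, 0, 0]]]'

```text
t: 14.15
tool_pos: [0.5077, 0.2749, 0.0489]
orientation: [2.054, 2.377, -0.001]
force: [-0.6, 0.3, -0.5]
opening: 0.066
gripper_force: 12.0
```

>>> jog_arm --rows '[[[0, 0, 0], [0, 0, 0]], [[0, 0, 0], [0, 0, 0]], [[0, 0, 0], [0, 0, 0]]]'

```text
t: 14.45
tool_pos: [0.5081, 0.2751, 0.0496]
orientation: [2.054, 2.377, 0.001]
force: [0.3, 0.0, 1.1]
opening: 0.0657
gripper_force: 12.0
```

```bash
python3 plan.py .5083,.2750,.0473,8.3
```

```text
t 14.45 at [0.5081 0.2751 0.0496] yaw 8.34 F [0.3 0.  1.1] open 0.0657 grip 12.0 q [ 0.41  0.21  1.71 -0.    1.21  0.26]
call [-0.001, 0.001, 0.011] [0.0004, 0.0001, 0.0005] rows 0.0
```

>>> jog_arm --rows '[[[0, 0, 0.004], [0, 0, 0]], [[0, 0, 0.008], [0, 0, 0]], [[0, 0, 0.008], [0, 0, 0]]]'

```text
t: 14.75
tool_pos: [0.5079, 0.275, 0.0476]
orientation: [2.054, 2.377, -0.0]
force: [0.0, 0.1, -0.8]
opening: 0.0659
gripper_force: 12.0
```

>>> jog_arm --rows '[[[0, 0, 0.004], [0, 0, 0]], [[0, 0, 0.007], [0, 0, 0]], [[0, 0, 0.007], [0, 0, 0]]]'

```text
t: 15.05
tool_pos: [0.508, 0.2751, 0.0473]
orientation: [2.054, 2.377, -0.0]
force: [-3.7, -1.3, 7.8]
opening: 0.0653
gripper_force: 12.0
```

>>> jog_arm --rows '[[[0, 0, -0.004], [0, 0, 0]], [[0, 0, -0.004], [0, 0, 0]]]'

```text
t: 15.25
tool_pos: [0.5082, 0.2752, 0.0474]
orientation: [2.054, 2.377, 0.001]
force: [-1.4, -0.4, 3.3]
opening: 0.0659
gripper_force: 12.0
```

>>> jog_arm --rows '[[[0, 0, 0], [0, 0, 0]], [[0, 0, 0], [0, 0, 0]], [[0, 0, 0], [0, 0, 0]], [[0, 0, 0], [0, 0, 0]], [[0, 0, 0], [0, 0, 0]]]' --hand -1

```text
t: 15.75
tool_pos: [0.5079, 0.275, 0.0471]
orientation: [2.054, 2.377, -0.0]
force: [0.8, -0.7, -0.4]
opening: 0.093
gripper_force: 0.0
```

```bash
python3 plan.py .508,.275,.20,8.3 .525,.15,.32,-10 .53,.06,.33,-21.1
```

```text
t 15.75 at [0.5079 0.275  0.0471] yaw 8.34 F [ 0.8 -0.7 -0.4] open 0.093 grip 0.0 q [ 0.41  0.22  1.72 -0.    1.21  0.26]
call [-0.0, 0.001, -0.764] [0.0001, 0.0002, 0.0005] rows 3.1
call [-0.631, -0.006, -0.6] [0.0, 0.0, 0.2033] rows 3.5
call [-0.439, 0.103, -0.05] [0.0, 0.0, 0.1233] rows 1.8
```

>>> jog_arm --rows '[[[0, 0, -0.1], [0, 0, 0]], [[0, 0, -0.3], [0, 0, 0]], [[0, 0, -0.5], [0, 0, 0]], [[0, 0, -0.75], [0, 0, 0]], [[-0.2, 0, -0.95], [0, 0, 0]]]'

```text
t: 16.25
tool_pos: [0.5131, 0.2428, 0.2362]
orientation: [2.049, 2.38, 0.006]
force: [1.1, -1.0, 0.5]
opening: 0.093
gripper_force: 0.0
```

>>> jog_arm --rows '[[[-0.6, 0, -0.4], [0, 0, 0]], [[-0.6, 0, -0.4], [0, 0, 0]], [[-0.6, 0, -0.4], [0, 0, 0]], [[-0.6, 0, -0.4], [0, 0, 0]], [[-0.6, 0, -0.4], [0, 0, 0]]]'

```text
t: 16.75
tool_pos: [0.5309, 0.1209, 0.3131]
orientation: [2.056, 2.374, 0.002]
force: [0.7, 0.9, -0.3]
opening: 0.093
gripper_force: 0.0
```

```bash
python3 - <<'E'
from edge import *
c=cam("wrist");s=cam("scene");d=cam("side");pickle.dump((c,s,d),open("c5.pkl","wb"))
a=cv2.resize(c["frame"][:270,180:500,::-1],(480,405));b=cv2.resize(d["frame"][190:265,205:305,::-1],(320,240),interpolation=cv2.INTER_CUBIC)
e=np.zeros((405,320,3),np.uint8);e[:240]=b
cv2.imwrite("pics/m5.png",np.hstack([a,e]))
for n,vs in [("wrist",[("w",c,c["frame"])]),("scene",[("s",s,s["frame"])]),("side",[("d",d,d["frame"])])]:
  for nm,h in [("sheet",(.033,.084,.062,.062)),("tray",(.043,.095,0,.025))]:
    x,k,m=edgefit(vs,h[0],h[1],[.5083,.276,np.radians(8.3)],h[2],h[3],w=3);print(n,nm,np.round(x[:2],4),np.degrees(x[2]),k,m)
E
python3 plan.py .53,.06,.33,-21.1
```

```text
wrist sheet [0.5086 0.2756] 8.204197456655875 70 0.24458211710575456
wrist tray [0.5082 0.2783] 8.115686404130813 90 0.1477642918417813
scene sheet [0.5101 0.2752] 8.047693338043851 160 0.4549092491526109
scene tray [0.5079 0.2734] 8.232634479724613 121 0.007479601907216211
side sheet [0.5062 0.2708] 10.454928397038744 160 0.8948213244145026
side tray [0.5106 0.2762] 4.990034664735026 123 0.4946863339896164
t 16.9 at [0.5296 0.1224 0.311 ] yaw 8.41 F [-0.4  0.5 -0.5] open 0.0931 grip 0.0 q [ 0.13 -0.04  1.5   0.    1.69 -0.01]
call [-0.309, -0.044, -0.095] [-0.0014, 0.0003, 0.3279] rows 3.4
```

View pics/m5.png

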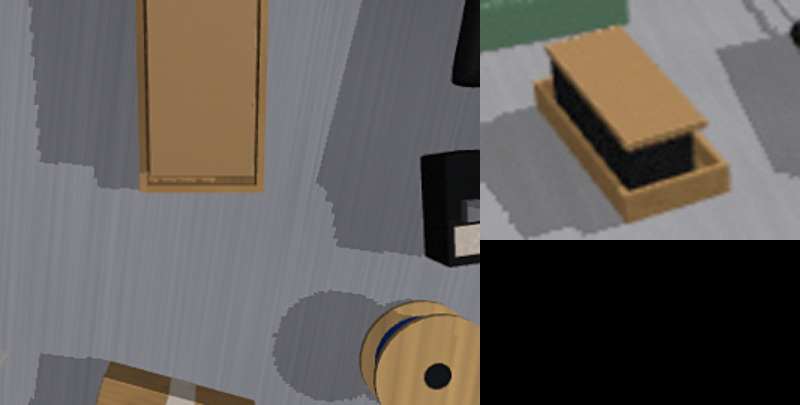

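The separator lies flat, centred and square: in the wrist crop it runs from column 148 to 258 within tray columns 137 to 267. Next is the breaker.

>>> jog_arm --rows '[[[-0.4, -0.05, -0.2], [0, 0, 0.329]], [[-0.4, -0.05, -0.2], [0, 0, 0.329]], [[-0.4, -0.05, -0.2], [0, 0, 0.329]], [[-0.4, -0.05, -0.2], [0, 0, 0.329]], [[-0.4, -0.05, -0.2], [0, 0, 0.329]]]'

```text
t: 17.4
tool_pos: [0.5318, 0.0417, 0.3514]
orientation: [-2.592, -1.773, 0.002]
force: [-0.6, 0.2, -0.4]
opening: 0.0932
gripper_force: 0.0
```

```bash
python3 plan.py .44,-.12,.35,-21.1 .40,-.29,.35,-21.1 .425,-.395,.26,-21.1
```

```text
t 17.4 at [0.5318 0.0417 0.3514] yaw -21.25 F [-0.6  0.2 -0.4] open 0.0932 grip 0.0 q [-0.02 -0.06  1.45  0.    1.76  0.35]
call [-0.92, -0.135, 0.008] [-0.0009, 0.0003, -0.0017] rows 3.7
call [-0.865, 0.119, 0.0] [0.0, 0.0, 0.0] rows 3.5
call [-0.445, 0.306, 0.45] [0.0, 0.0, 0.0] rows 2.8
```

>>> jog_arm --rows '[[[-0.92, -0.135, 0], [0, 0, -0.001]], [[-0.92, -0.135, 0], [0, 0, -0.001]], [[-0.92, -0.135, 0], [0, 0, -0.001]], [[-0.92, -0.135, 0], [0, 0, -0.001]], [[-0.92, -0.135, 0], [0, 0, -0.001]]]'

```text
t: 17.9
tool_pos: [0.4385, -0.1231, 0.3519]
orientation: [2.592, 1.775, -0.002]
force: [-0.0, 0.8, -0.6]
opening: 0.093
gripper_force: 0.0
```

>>> jog_arm --rows '[[[-0.865, 0.12, 0], [0, 0, 0]], [[-0.865, 0.12, 0], [0, 0, 0]], [[-0.865, 0.12, 0], [0, 0, 0]], [[-0.865, 0.12, 0], [0, 0, 0]], [[-0.865, 0.12, 0], [0, 0, 0]]]'

```text
t: 18.4
tool_pos: [0.3997, -0.2923, 0.351]
orientation: [-2.59, -1.774, 0.001]
force: [-0.1, -0.6, 0.3]
opening: 0.093
gripper_force: 0.0
```

>>> jog_arm --rows '[[[-0.445, 0.306, 0.45], [0, 0, 0]], [[-0.445, 0.306, 0.45], [0, 0, 0]], [[-0.445, 0.306, 0.45], [0, 0, 0]], [[-0.445, 0.306, 0.45], [0, 0, 0]], [[-0.445, 0.306, 0.45], [0, 0, 0]]]'

```text
t: 18.9
tool_pos: [0.4257, -0.394, 0.261]
orientation: [-2.587, -1.776, -0.001]
force: [0.5, -0.3, 0.9]
opening: 0.0933
gripper_force: 0.0
```

>>> jog_arm --rows '[[[0, 0, 0], [0, 0, 0]], [[0, 0, 0], [0, 0, 0]], [[0, 0, 0], [0, 0, 0]]]'

```text
t: 19.2
tool_pos: [0.4258, -0.3955, 0.2645]
orientation: [2.588, 1.775, 0.001]
force: [0.2, -0.2, -0.6]
opening: 0.0929
gripper_force: 0.0
```

```bash
python3 - <<'E'
from h import *
import pickle
c=cam("wrist");d=cam("side");pickle.dump((c,d),open("c6.pkl","wb"));
cv2.imwrite("pics/w6.png",cv2.resize(c["frame"][0:290,130:510,::-1],None,fx=2,fy=2,interpolation=cv2.INTER_CUBIC))
print(np.round(proj(c,[[.452,-.325,.018],[.452,-.325,.075]])))
E
python3 plan.py .452,-.325,.15,-21.1
```

```text
[[314. 117.]
 [314. 119.]]
t 19.3 at [ 0.4254 -0.3957  0.2639] yaw -21.14 F [-0.4 -0.   1.3] open 0.0928 grip 0.0 q [-0.84  0.06  1.48  0.    1.6  -0.47]
call [0.378, -0.005, 0.569] [0.0014, 0.0006, -0.0004] rows 2.7
```

View pics/w6.png

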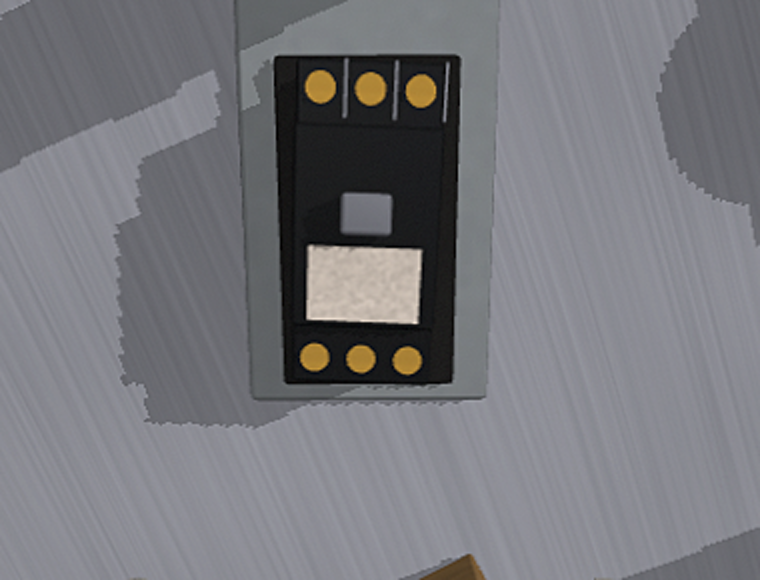

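The breaker's gold terminals are at crop (320,87)…(421,91) and (314,357)…(407,360), the switch is at (366,213). The breaker is turned by about 2° from the stand.

```bash
python3 - <<'E'
from h import *
import pickle
c,d=pickle.load(open("c6.pkl","rb"));f=lambda p:(p[0]/2+130-.25,p[1]/2-.25)
T=[onz(c,f(p),.066) for p in [(320,87),(370,89),(421,91)]];B=[onz(c,f(p),.066) for p in [(314,357),(361,359),(407,360)]]
print(np.round(T,4),np.round(B,4));C=(np.mean(T,0)+np.mean(B,0))/2;print("C",C)
v=np.mean(T,0)-np.mean(B,0);print(np.linalg.norm(v),"yaw",np.degrees(np.arctan2(v[1],v[0]))-90)
for a in (T,B): w=a[2]-a[0];print(np.linalg.norm(w),np.degrees(np.arctan2(w[1],w[0])))
print("switch",onz(c,f((366,213)),.089),"stand -y",[np.round(onz(c,f(p),.01),4) for p in[(253,398),(487,397)]])
S=[onz(d,p,.018) for p in[(285.7,456.6),(336.8,455.9)]];print(np.round(S,4),np.mean(S,0)+.065*v/np.linalg.norm(v))
E
```

```text
[[ 0.4552 -0.264   0.066 ]
 [ 0.4734 -0.2719  0.066 ]
 [ 0.4921 -0.2798  0.066 ]] [[ 0.4122 -0.3633  0.066 ]
 [ 0.4308 -0.3714  0.066 ]
 [ 0.4492 -0.379   0.066 ]]
C [ 0.45212587 -0.32156274  0.066     ]
0.10813556569932214 yaw -23.32882034019292
0.040163068875158525 -23.21855875563806
0.04017948770438135 -23.003945520537233
switch [ 0.45478329 -0.31567332  0.089     ] stand -y [array([ 0.3688, -0.3787,  0.01  ]), array([ 0.4793, -0.4209,  0.01  ])]
[[ 0.3866 -0.383   0.018 ]
 [ 0.462  -0.4107  0.018 ]] [ 0.45000708 -0.33716974  0.018     ]
```

```bash
python3 plan.py .452,-.3215,.14,-23.2 .452,-.3215,.028,-23.2
```

```text
t 19.3 at [ 0.4254 -0.3957  0.2639] yaw -21.14 F [-0.4 -0.   1.3] open 0.0928 grip 0.0 q [-0.84  0.06  1.48  0.    1.6  -0.47]
call [0.395, -0.011, 0.619] [0.0014, 0.0005, 0.0229] rows 2.9
call [0.0, 0.0, 0.56] [0.0, 0.0, 0.0] rows 2.2
```

>>> jog_arm --rows '[[[0.395, -0.01, 0.1], [0.001, 0, 0.023]], [[0.395, -0.01, 0.2], [0.001, 0, 0.023]], [[0.395, -0.01, 0.45], [0.001, 0, 0.023]], [[0.395, -0.01, 0.62], [0.001, 0, 0.023]], [[0.395, -0.01, 0.62], [0.001, 0, 0.023]]]'

```text
t: 19.8
tool_pos: [0.4488, -0.3186, 0.1331]
orientation: [-2.614, -1.724, 0.005]
force: [-0.2, 0.9, -1.8]
opening: 0.0929
gripper_force: 0.0
```

>>> jog_arm --rows '[[[0, 0, 0], [0, 0, 0]], [[0, 0, 0], [0, 0, 0]], [[0, 0, 0], [0, 0, 0]]]'

```text
t: 20.1
tool_pos: [0.4531, -0.323, 0.1416]
orientation: [2.621, 1.726, 0.001]
force: [-0.5, -0.3, -0.5]
opening: 0.0928
gripper_force: 0.0
```

```bash
python3 plan.py .452,-.3215,.028,-23.2
```

```text
t 20.1 at [ 0.4531 -0.323   0.1416] yaw -23.27 F [-0.5 -0.3 -0.5] open 0.0928 grip 0.0 q [-0.71  0.06  1.71 -0.    1.37 -0.31]
call [0.006, -0.01, 0.568] [0.0021, 0.0009, -0.0008] rows 2.3
```

>>> jog_arm --rows '[[[0.005, -0.008, 0.15], [0.001, 0, 0]], [[0.005, -0.008, 0.3], [0.001, 0, 0]], [[0.005, -0.008, 0.42], [0.001, 0, 0]], [[0.005, -0.008, 0.51], [0.001, 0, 0]], [[0.005, -0.008, 0.565], [0.001, 0, 0]]]'

```text
t: 20.6
tool_pos: [0.4507, -0.3204, 0.0255]
orientation: [-2.622, -1.727, 0.002]
force: [-0.1, -0.1, -0.3]
opening: 0.0929
gripper_force: 0.0
```

>>> jog_arm --rows '[[[0, 0, 0], [0, 0, 0]], [[0, 0, 0], [0, 0, 0]], [[0, 0, 0], [0, 0, 0]]]'

```text
t: 20.9
tool_pos: [0.4516, -0.3209, 0.0274]
orientation: [2.623, 1.728, -0.001]
force: [0.8, -0.0, 0.0]
opening: 0.0929
gripper_force: 0.0
```

```bash
python3 plan.py .452,-.3215,.028,-23.2
```

```text
t 20.9 at [ 0.4516 -0.3209  0.0274] yaw -23.25 F [ 0.8 -0.   0. ] open 0.0929 grip 0.0 q [-0.71  0.19  1.79 -0.    1.16 -0.3 ]
call [-0.002, 0.003, -0.003] [-0.0001, 0.0005, -0.0006] rows 0.0
```

>>> jog_arm --rows '[[[0, 0, 0], [0, 0, 0]], [[0, 0, 0], [0, 0, 0]], [[0, 0, 0], [0, 0, 0]], [[0, 0, 0], [0, 0, 0]], [[0, 0, 0], [0, 0, 0]]]' --hand 1 --squeeze 35

```text
t: 21.4
tool_pos: [0.4509, -0.3202, 0.0258]
orientation: [-2.622, -1.728, 0.002]
force: [2.7, -1.0, -0.6]
opening: 0.0599
gripper_force: 35.0
```

>>> jog_arm --rows '[[[0, 0, -0.02], [0, 0, 0]], [[0, 0, -0.07], [0, 0, 0]], [[0, 0, -0.17], [0, 0, 0]], [[0, 0, -0.3], [0, 0, 0]], [[0, 0, -0.45], [0, 0, 0]]]'

```text
t: 21.9
tool_pos: [0.4496, -0.3191, 0.1155]
orientation: [-2.619, -1.725, 0.004]
force: [0.6, -0.2, -7.5]
opening: 0.0599
gripper_force: 35.0
```

```bash
python3 plan.py .41,-.31,.30,-23.2 .38,-.16,.33,-15 .41,.03,.33,-5 .47,.19,.30,8.2 .5083,.276,.20,8.2
```

```text
t 21.9 at [ 0.4496 -0.3191  0.1155] yaw -23.25 F [ 0.6 -0.2 -7.5] open 0.0599 grip 35.0 q [-0.71  0.08  1.74 -0.    1.33 -0.3 ]
call [-0.035, -0.205, -0.921] [-0.0038, -0.0006, -0.0005] rows 3.8
call [0.63, -0.433, -0.15] [0.0, 0.0, -0.0911] rows 3.1
call [0.956, -0.101, 0.0] [0.0, 0.0, -0.1111] rows 3.8
call [0.823, 0.229, 0.15] [0.0, 0.0, -0.1467] rows 3.5
call [0.398, 0.251, 0.5] [0.0, 0.0, 0.0] rows 2.7
```

>>> jog_arm --rows '[[[0, -0.03, -0.18], [0, 0, 0]], [[0, -0.06, -0.36], [0, 0, 0]], [[-0.02, -0.1, -0.55], [0, 0, 0]], [[-0.03, -0.15, -0.74], [0, 0, 0]], [[-0.03, -0.2, -0.92], [0, 0, 0]]]'

```text
t: 22.4
tool_pos: [0.4111, -0.3096, 0.3015]
orientation: [-2.621, -1.727, 0.003]
force: [1.2, -0.6, -6.2]
opening: 0.0602
gripper_force: 35.0
```

>>> jog_arm --rows '[[[0.12, -0.08, -0.03], [0, 0, -0.018]], [[0.25, -0.17, -0.06], [0, 0, -0.036]], [[0.38, -0.26, -0.09], [0, 0, -0.055]], [[0.5, -0.35, -0.12], [0, 0, -0.073]], [[0.63, -0.43, -0.15], [0, 0, -0.091]]]'

```text
t: 22.9
tool_pos: [0.3818, -0.159, 0.3302]
orientation: [-2.49, -1.91, 0.003]
force: [1.6, -0.1, -6.1]
opening: 0.06
gripper_force: 35.0
```

>>> jog_arm --rows '[[[0.19, -0.02, 0], [0, 0, -0.022]], [[0.38, -0.04, 0], [0, 0, -0.044]], [[0.57, -0.06, 0], [0, 0, -0.067]], [[0.76, -0.08, 0], [0, 0, -0.089]], [[0.95, -0.1, 0], [0, 0, -0.111]]]'

```text
t: 23.4
tool_pos: [0.4123, 0.0299, 0.3303]
orientation: [-2.314, -2.121, 0.002]
force: [0.5, 0.2, -6.4]
opening: 0.0596
gripper_force: 35.0
```

```bash
python3 plan.py .47,.19,.28,8.2 .5083,.276,.20,8.2
```

```text
t 23.4 at [0.4123 0.0299 0.3303] yaw -5.0 F [ 0.5  0.2 -6.4] open 0.0596 grip 35.0 q [-0.05 -0.4   1.77  0.    1.77  0.03]
call [0.823, 0.219, 0.251] [-0.0018, -0.0006, -0.1466] rows 3.5
call [0.398, 0.251, 0.4] [0.0, 0.0, 0.0] rows 2.5
```

>>> jog_arm --rows '[[[0.16, 0.04, 0.05], [0, 0, -0.03]], [[0.33, 0.09, 0.1], [0, 0, -0.06]], [[0.5, 0.13, 0.15], [0, 0, -0.09]], [[0.66, 0.18, 0.2], [-0.001, 0, -0.12]], [[0.82, 0.22, 0.25], [-0.002, 0, -0.1466]]]'

```text
t: 23.9
tool_pos: [0.4708, 0.1891, 0.2796]
orientation: [-2.055, -2.375, -0.001]
force: [0.2, 0.4, -6.3]
opening: 0.0598
gripper_force: 35.0
```

>>> jog_arm --rows '[[[0.12, 0.07, 0.1], [0, 0, 0]], [[0.24, 0.14, 0.2], [0, 0, 0]], [[0.34, 0.21, 0.3], [0, 0, 0]], [[0.4, 0.25, 0.4], [0, 0, 0]], [[0.4, 0.25, 0.45], [0, 0, 0]]]'

```text
t: 24.4
tool_pos: [0.508, 0.2751, 0.1874]
orientation: [-2.055, -2.373, 0.004]
force: [-0.3, -1.3, -6.8]
opening: 0.0599
gripper_force: 35.0
```

>>> jog_arm --rows '[[[0, 0, 0], [0, 0, 0]], [[0, 0, 0], [0, 0, 0]], [[0, 0, 0], [0, 0, 0]]]'

```text
t: 24.7
tool_pos: [0.51, 0.2738, 0.1919]
orientation: [2.059, 2.372, 0.005]
force: [0.6, -0.2, -6.1]
opening: 0.0599
gripper_force: 35.0
```

```bash
python3 plan.py .5083,.276,.085,8.2
```

```text
t 24.7 at [0.51   0.2738 0.1919] yaw 8.09 F [ 0.6 -0.2 -6.1] open 0.0599 grip 35.0 q [0.4  0.08 1.59 0.   1.47 0.26]
call [0.011, -0.008, 0.534] [0.0018, -0.0009, -0.0013] rows 2.1
```

>>> jog_arm --rows '[[[0.01, -0.006, 0.13], [0.001, 0, -0.001]], [[0.01, -0.006, 0.26], [0.001, 0, -0.001]], [[0.01, -0.006, 0.38], [0.001, 0, -0.001]], [[0.01, -0.006, 0.47], [0.001, 0, -0.001]], [[0.01, -0.006, 0.52], [0.001, 0, -0.001]]]'

```text
t: 25.2
tool_pos: [0.5077, 0.2755, 0.0856]
orientation: [-2.056, -2.373, 0.001]
force: [-0.1, 0.7, -6.9]
opening: 0.0595
gripper_force: 35.0
```

>>> jog_arm --rows '[[[0, 0, 0], [0, 0, 0]], [[0, 0, 0], [0, 0, 0]], [[0, 0, 0], [0, 0, 0]], [[0, 0, 0], [0, 0, 0]], [[0, 0, 0], [0, 0, 0]]]'

```text
t: 25.7
tool_pos: [0.5085, 0.2764, 0.0871]
orientation: [-2.056, -2.374, -0.002]
force: [0.0, 0.0, -6.4]
opening: 0.06
gripper_force: 35.0
```

```bash
python3 plan.py .5083,.276,.073,8.2
```

```text
t 25.7 at [0.5085 0.2764 0.0871] yaw 8.22 F [ 0.   0.  -6.4] open 0.06 grip 35.0 q [0.41 0.17 1.69 0.   1.28 0.26]
call [-0.002, -0.002, 0.071] [0.0004, -0.0009, 0.0002] rows 0.3
```

>>> jog_arm --rows '[[[-0.002, 0, 0.02], [0, 0, 0]], [[-0.002, 0, 0.035], [0, 0, 0]], [[-0.002, 0, 0.05], [0, 0, 0]], [[-0.002, 0, 0.06], [0, 0, 0]], [[-0.002, 0, 0.065], [0, 0, 0]]]'

```text
t: 26.2
tool_pos: [0.5078, 0.2757, 0.0727]
orientation: [-2.055, -2.374, 0.001]
force: [0.5, 0.3, -6.6]
opening: 0.06
gripper_force: 35.0
```

>>> jog_arm --rows '[[[0, 0, 0], [0, 0, 0]], [[0, 0, 0], [0, 0, 0]], [[0, 0, 0], [0, 0, 0]]]'

```text
t: 26.5
tool_pos: [0.5082, 0.2758, 0.0734]
orientation: [-2.056, -2.374, -0.0]
force: [1.1, -0.1, -6.5]
opening: 0.0596
gripper_force: 35.0
```

>>> jog_arm --rows '[[[0, 0, 0.004], [0, 0, 0]], [[0, 0, 0.007], [0, 0, 0]], [[0, 0, 0.01], [0, 0, 0]], [[0, 0, 0.01], [0, 0, 0]]]'

```text
t: 26.9
tool_pos: [0.5079, 0.2757, 0.0711]
orientation: [-2.056, -2.374, 0.0]
force: [-0.1, 0.1, -6.4]
opening: 0.0602
gripper_force: 35.0
```

>>> jog_arm --rows '[[[0, 0, 0.003], [0, 0, 0]], [[0, 0, 0.006], [0, 0, 0]], [[0, 0, 0.006], [0, 0, 0]], [[0, 0, 0.006], [0, 0, 0]]]'

```text
t: 27.3
tool_pos: [0.508, 0.2758, 0.07]
orientation: [-2.056, -2.374, 0.0]
force: [0.0, -0.3, -6.6]
opening: 0.06
gripper_force: 35.0
```

>>> jog_arm --rows '[[[0, 0, 0.003], [0, 0, 0]], [[0, 0, 0.005], [0, 0, 0]], [[0, 0, 0.005], [0, 0, 0]], [[0, 0, 0.005], [0, 0, 0]]]'

```text
t: 27.7
tool_pos: [0.5081, 0.2759, 0.0698]
orientation: [-2.056, -2.374, -0.0]
force: [-4.5, -1.4, 5.2]
opening: 0.06
gripper_force: 35.0
```

>>> jog_arm --rows '[[[0, 0, -0.003], [0, 0, 0]], [[0, 0, -0.003], [0, 0, 0]]]'

```text
t: 27.9
tool_pos: [0.5081, 0.2758, 0.0698]
orientation: [-2.056, -2.374, -0.001]
force: [-2.6, -1.2, 1.7]
opening: 0.0601
gripper_force: 35.0
```

>>> jog_arm --rows '[[[0, 0, 0], [0, 0, 0]], [[0, 0, 0], [0, 0, 0]], [[0, 0, 0], [0, 0, 0]], [[0, 0, 0], [0, 0, 0]], [[0, 0, 0], [0, 0, 0]]]' --hand -1

```text
t: 28.4
tool_pos: [0.5082, 0.2758, 0.0697]
orientation: [-2.056, -2.374, -0.001]
force: [-1.0, 0.7, 0.9]
opening: 0.0921
gripper_force: 0.0
```

>>> jog_arm --rows '[[[0, 0, -0.1], [0, 0, 0]], [[0, 0, -0.25], [0, 0, 0]], [[0, 0, -0.45], [0, 0, 0]], [[0, 0, -0.65], [0, 0, 0]], [[0, 0, -0.85], [0, 0, 0]]]'

```text
t: 28.9
tool_pos: [0.508, 0.2755, 0.2412]
orientation: [-2.056, -2.374, -0.0]
force: [0.7, 0.9, -0.3]
opening: 0.0932
gripper_force: 0.0
```

>>> jog_arm --rows '[[[-0.2, 0, -0.2], [0, 0, 0]], [[-0.4, 0, -0.3], [0, 0, 0]], [[-0.6, 0, -0.4], [0, 0, 0]], [[-0.8, 0, -0.5], [0, 0, 0]], [[-0.8, 0, -0.5], [0, 0, 0]]]'

```text
t: 29.4
tool_pos: [0.533, 0.1131, 0.3433]
orientation: [2.06, 2.367, 0.005]
force: [0.6, 0.6, -0.2]
opening: 0.0931
gripper_force: 0.0
```

```bash
python3 - <<'E'
from edge import *
c=cam("wrist");s=cam("scene");d=cam("side")
a=np.array(robot.read_state()["tool_pos"]);print(a)
x=cv2.resize(c["frame"][:240,160:480,::-1],(400,300));b=cv2.resize(d["frame"][180:270,195:315,::-1],(400,300),interpolation=cv2.INTER_CUBIC)
e=cv2.resize(s["frame"][270:390,380:540,::-1],(400,300),interpolation=cv2.INTER_CUBIC);g=cv2.resize(d["frame"][210:435,150:450,::-1],(400,300))
cv2.imwrite("pics/fin.png",np.vstack([np.hstack([x,b]),np.hstack([e,g])]))
E
```

```text
[0.53109172 0.11739444 0.33905782]
```

View pics/fin.png

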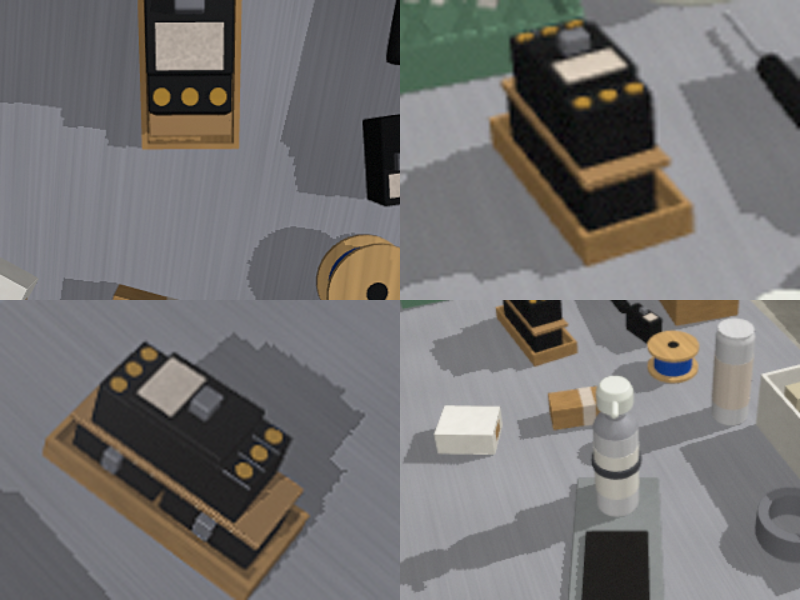

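The breaker is centred and lengthwise on the flat separator, switch up. The cap is up and the arm is clear, so I'm handing in.

```bash
python3 -c "
from plant import robot
print(robot.close_job())"
```

```text
the job is handed in; nothing more can be done
None
```

The job is handed in at about 29 s of the 72 s allowed: the cap was pressed fully down and sprang back, the separator lies flat and centred on the layer, and the sprayed breaker sits on it switch up and lengthwise; no verdict came back.

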